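# Push the two magnifier lenses home in their cells

### The arm

A 6-joint arm with a two-finger parallel gripper is mounted at the origin on a cart in front of the work surface, level with it; the furniture and walls round the work are solid. World frame = base frame: x ahead of the robot, y to its left, z up, the work surface at z = 0. Lengths are in mm, angles in rad, forces in N, time in s.
With the tool pointing down it reaches from about 400 to 825 mm from the base axis. Payload 7 kg.
Tool frame: the origin (TCP) lies midway between the tips of the shut fingers; the grasp point (between the pads) lies 19 mm behind it; z points along the fingers, x is the direction in which the jaws open and shut, and the axes are right-handed (so a half turn about z gives the same grasp; the last joint's range is limited). The gripper opens to 88 mm and grips with 3 to 60 N. Pads are 19 mm wide; open, the fingers measure 130 mm over their backs; the gripper's body (78 mm by 193 mm) begins 47 mm behind the grasp point.
Start: joints at [-1.033, 0.359, 0.012, 0, -1.224, -0.288], TCP at [166.841, -654.033, 226.561] pointing down, gripper open.
Joint ranges: [-3.07, 3.07], [-1.43, 2.12], [-1.02, 1.25], [-3.03, 1.67], [-3.05, -0], [-3.03, 3.03]. Speed limits (rad/s): [2.39, 2.39, 3.01, 3.14, 3.14, 3.14].

### API

Orientations are given as a rotation vector (axis times angle).
In Python, from bench import monitor, vision, order gives the robot as it stands. The module is installed in compiled form; this text tells all that it offers.
- The arm moves only by the shell command python3 -m handwheel 'ROWS' [FORCE]. ROWS is JSON, a list of rows, each a list of 7 numbers: the shift along the tool's x, y, z in mm, then the turn, a rotation vector about the tool's x, y, z in rad, then the finger opening in mm, from 0 to 87.6. In form: [[x, y, z, rx, ry, rz, grip], ...]. A call has 1 to 20 rows; each row is the pose to reach, as a shift and turn from the pose commanded when the call began, along the tool's axes at that moment; what a row does not reach only later rows make up. A row lasts 1/10 s, in which the tool goes at most 50 mm and 8.59 degrees, less where a joint would pass 70% of its speed; a pose out of reach is approached as far as the arm can. A call with a gripper value outside its range is refused whole. The fingers move at their own pace and stop on an object; FORCE is the grip in N (left out, the last holds). Time passes only in rows, so rows that repeat a pose let the fingers close. It gives the time, the measured TCP pose, the force and the opening at its end, in the units of the state.
- monitor.sense(): the state, without advancing time (a new reading comes with each control period).
- vision.read_camera(name): name is "side" or "top"; returns (picture, depth): 400x640x3 uint8, blue, green, red; 400x640 float32, mm along the optical axis (not along the pixel's ray), 0 where there is no reading.
- vision.camera_model(name): a dict with "intrinsics" (3x3 intrinsics, pixels), "rvec" (rotation vector, rad) and "tvec" (3), from world to camera coordinates, as OpenCV has them. Camera axes: x right, y down, z forward; pixel columns grow to the right and rows downward; lengths in mm; the calibration is good to about 2 mm. A picture is of the moment at which its call begins. camera_model takes no time and is no camera call.
- order.job_done(): hands the job in, once; it reports no verdict.
Trained networks look in the newest picture that a camera, given by its name, has taken for a name from the list of things; names that differ only in an ending like _2 or _b are one class to them, and where a whole thing is asked for, a point or a joint stands for the part that bears it (a point fixed in the world has none). Each returns a list of dicts, best first, with "conf" (0 to 1); they miss things now and then, are a little off and sometimes report something else, mostly with a low value. They report only what shows in the picture. A call takes as long as a camera call. They do not tell look-alikes from the thing itself.
- vision.trace(camera, label): "region" (400x640 bool, what is visible of it).
- vision.place_of(camera, label): "at" ([x, y, z] in mm, in the coordinates of the camera as it stood for that picture, good to about 4 mm: a listed point, or the origin of a listed thing).
The state is a dict: "t": time; "joint_pos": joint angles; "joint_velocities": joint speeds; "joint_torque": joint torques, N m; "eef_pos": TCP position; "tcp_rot": TCP orientation; "wrist_force": force on the tool from outside, world axes, zero at the start; "torque": the same for the moment, N m; "finger_gap": finger opening in mm.
Only numpy, scipy, OpenCV 4.12 (cv2) and the standard library are available. Lean on these libraries where they do the work, as an engineer would, in place of code of your own. Each camera call takes 0.05 s, during which the arm holds its last target.

### The job

Put the bench magnifier's two loose lenses away: with the fingertips, push each one along the top of the tray until it drops into the round cell of its own size and lies flat at the bottom, the large lens in the large cell and the small lens in the small cell. Do not pick either lens up, and leave the things lying round the tray where they are.

Things in the scene. Friction and masses are not known exactly. Their poses are not given: they have to be found in the camera images.
- tray: fixed flat grey lens tray, 200 mm along its own x, 330 mm along its own y, top 20 mm above the table, flat with no raised border; turned up to 0.4 rad from square. Origin: centre of its underside, on the table; x points roughly away from the robot, y roughly to the robot's left, z up. Two round cells 7 mm deep are sunk in its top, 110 mm either side of the middle along its y; the top between them is flat.
- cell_large (a point): centre of the floor of the large cell, 13 mm above the table and 7 mm below the tray's top; round, 59 mm in diameter, at the tray's +y end. A seated lens has its underside here and stands 2 mm above the tray's top.
- cell_small (a point): centre of the floor of the small cell, 13 mm above the table and 7 mm below the tray's top; round, 43 mm in diameter, at the tray's -y end. A seated lens has its underside here and stands 2 mm above the tray's top.
- lens_large: large loose magnifier lens in a black rim: a flat disc 56 mm in diameter and 9 mm thick (the glass bulges about 1 mm more in the middle, to the eye only), about 40 to 85 g. It starts lying flat on the middle of the tray's top, either on the robot's side or on the far side of the other lens. Origin: centre of its underside; z is up when it lies right way up.
- lens_small: small loose magnifier lens in a black rim: a flat disc 40 mm in diameter and 9 mm thick (the glass bulges about 1 mm more in the middle, to the eye only), about 25 to 50 g. It starts lying flat on the middle of the tray's top, either on the robot's side or on the far side of the other lens. Origin: centre of its underside; z is up when it lies right way up.
- loupe: black eyepiece loupe, 40 mm across, 28 mm tall, standing on the table beyond the tray; loose, not to be disturbed. Origin: centre of its underside
- eraser: eraser in a card sleeve, 24 x 53 x 13 mm, lying in front of the tray; loose, not to be disturbed. Origin: centre of its underside
- bobbin: wooden bobbin of linen thread, 33 mm across, 42 mm tall, standing beyond the tray; loose, not to be disturbed. Origin: centre of its underside
- clip: spring clip, 26 x 32 mm, 48 mm tall, standing beside the small-cell end of the tray; loose, not to be disturbed. Origin: centre of its underside
- folder: pale flat bone folder, 23 x 154 x 8 mm, lying in front of the tray; loose, not to be disturbed. Origin: centre of its underside
- spatula: thin steel spatula, 9 x 180 x 8 mm, lying beside the large-cell end of the tray; loose, not to be disturbed. Origin: centre of its underside
Not all that is in view belongs to the job. What is shaped like the lens_large but green or yellow is not meant. What is shaped like the lens_small but red is not meant.

How it is judged (in metres and radians):
At the end, for the whole second after the job is handed in: Each lens lies flat and still in the cell of its own size: within 4 mm of the cell's centre, its underside within 2 mm of the cell's floor, tilted less than 0.06 rad (horizontal distance between lens_large and cell_large below 0.004 m and z of lens_large in the frame of cell_large between -0.003 and 0.002 m and angle between each of lens_large, lens_small's own z axis and vertical below 0.06 rad and linear speed of each of lens_large, lens_small below 0.01 m/s and horizontal distance between lens_small and cell_small below 0.004 m and z of lens_small in the frame of cell_small between -0.003 and 0.002 m); the robot touches nothing.
It fails at once if a lens is lifted more than 10 mm clear of the tray's top (z of any of lens_large, lens_small in the frame of tray above 0.03 m).
It fails at once if one of the things round the tray is moved more than 20 mm (distance of any of loupe, eraser, bobbin, clip, folder, spatula from where it was at the start of the episode above 0.02 m).
It also fails if it takes over 51 s, if anything falls off the work surface, if the arm or the gripper's body presses on something with over 40 N, if the wrist force passes 120 N, or if a joint passes its speed limit or range.

## Working session

There is one attempt and no reset: what is moved stays moved. The work goes in short steps, Python scripts to look and compute and a shell command to move; the robot and the scene stay as the last step left them, time stands still between calls to the robot, and variables do not carry over. Pictures are saved under pics/ and viewed, and the job is handed in when it is done.

```bash
mkdir -p pics
cat > h.py <<'E'
import numpy as np, cv2
from bench import monitor, vision, order
def cam(n):
    m=vision.camera_model(n); R=cv2.Rodrigues(np.array(m['rvec'],float))[0]; return np.array(m['intrinsics'],float),R,np.array(m['tvec'],float).ravel()
def c2w(n,p):
    K,R,t=cam(n); return R.T@(np.array(p)-t)
def w2p(n,P):
    K,R,t=cam(n); q=K@(R@np.array(P)+t); return q[:2]/q[2]
def ray(n,uv,z):
    K,R,t=cam(n); d=R.T@np.linalg.solve(K,[uv[0],uv[1],1.]); c=-R.T@t; return c+d*(z-c[2])/d[2]
E
python3 - <<'E'
from h import *
s=monitor.sense(); print(s['t'],s['eef_pos'],s['tcp_rot'],s['wrist_force'])
for n in ('top','side'):
    im,d=vision.read_camera(n); cv2.imwrite(f'pics/{n}0.png',im); K,R,t=cam(n); print(n,-R.T@t,K[0,0])
    for l in ['lens_large','lens_small','cell_large','cell_small','tray']:
        for r in vision.place_of(n,l)[:3]: print(l,round(r['conf'],2),c2w(n,r['at']).round(1),w2p(n,c2w(n,r['at'])).round())
print(monitor.sense()['t'])
E
```

```text
0.0 [ 166.72376333 -653.57625895  225.61525449] [-1.92667944e+00 -2.47966505e+00 -1.44814420e-03] [ 0.10401814 -0.11946481  0.08996956]
top [398.23469225  18.92851301 883.71887672] 413.81331631187265
lens_large 0.93 [524.2 -69.9  19.9] [363. 220.]
lens_large 0.81 [350.4  54.3  -0.5] [302. 302.]
lens_large 0.65 [ 336.1 -117.5   -2.8] [384. 311.]
lens_small 0.63 [ 6.696e+02  2.110e+02 -5.000e-01] [236. 153.]
lens_small 0.54 [604.2 -19.9  18.5] [340. 182.]
lens_small 0.29 [682.9  12.   -2.7] [326. 150.]
cell_large 0.67 [531.5  55.2  12.5] [304. 215.]
cell_small 0.35 [524.4 151.1  -1.2] [260. 218.]
tray 0.85 [563.9 -53.8   1. ] [355. 202.]
tray 0.32 [ 446.1 -186.9   -1. ] [417. 259.]
side [120.25877774 826.02666427 419.53561689] 443.26121253540805
lens_large 0.75 [523.5 -68.9  22.9] [356. 188.]
lens_large 0.56 [ 335.6 -118.9    2.6] [440. 201.]
lens_large 0.56 [350.2  52.9   2.6] [410. 231.]
lens_small 0.71 [ 6.707e+02  2.135e+02 -3.000e-01] [233. 234.]
lens_small 0.64 [599.1 -20.5  23.2] [319. 189.]
cell_large 0.7 [529.   54.9  12.7] [330. 211.]
cell_small 0.64 [ 600.1 -157.    14.2] [343. 175.]
cell_small 0.49 [403.3 -34.4   5.3] [399. 209.]
tray 0.61 [564.4 -51.6  -1.1] [338. 197.]
0.6
```

Run:
```python
import cv2
a=cv2.imread('pics/top0.png')[120:330,180:460]; cv2.imwrite('pics/top0z.png',cv2.resize(a,None,fx=2.85,fy=2.85,interpolation=3))
a=cv2.imread('pics/side0.png')[120:300,200:480]; cv2.imwrite('pics/side0z.png',cv2.resize(a,None,fx=2.85,fy=2.85,interpolation=3))
```

```text
(no output)
```

View pics/top0z.png

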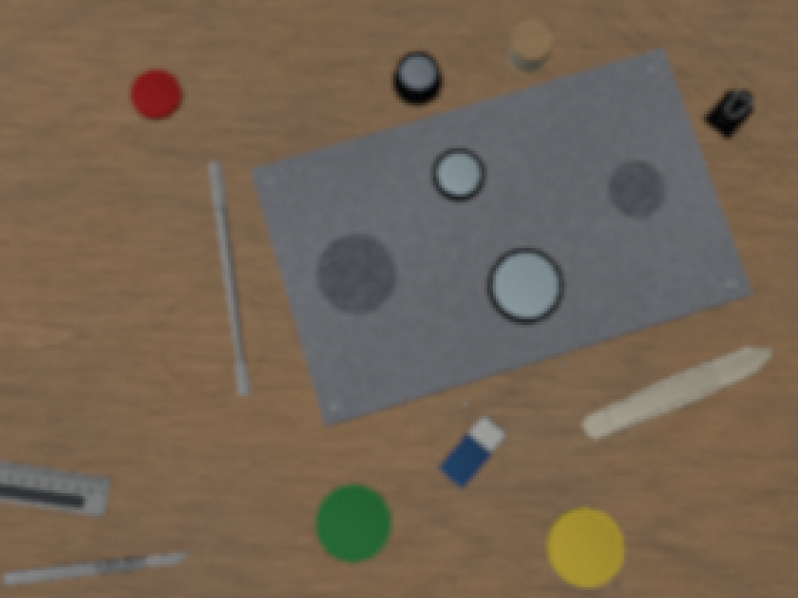

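View pics/side0z.png

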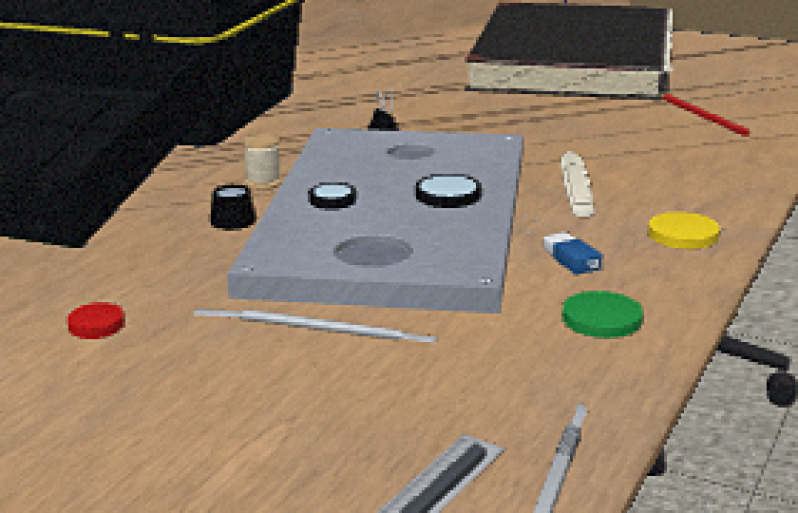

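The tray is the grey plate turned about 0.32 rad. The large lens is at (525,285) in the zoomed top view, on the robot's side, with the small lens at (458,174) behind it. The large cell is at (357,273) and the small cell at (636,188). Red, green and yellow discs are decoys. Next I fit the outlines to sub-pixel accuracy.

```bash
cat >> h.py <<'E'
def blob(mask,near):
    n,l,st,ce=cv2.connectedComponentsWithStats(mask.astype(np.uint8))
    k=1+np.argmin(np.linalg.norm(ce[1:]-near,axis=1)+ (st[1:,4]<60)*1e3); return ce[k],st[k]
def measure(im,what,near):
    g=im.astype(float).mean(2); b=cv2.GaussianBlur(g,(0,0),1)
    if what=='glass': m=b>130; z=29
    else: m=b<82; z=20
    c,st=blob(m,near); P=ray('top',c,z)
    return P,st,c
E
python3 - <<'E'
from h import *
im=cv2.imread('pics/top0.png'); g=im.astype(float).mean(2)
for P in [(524,-70,29),(601,-20,29),(530,55,20),(600,-157,20)]:
    u,v=w2p('top',P).round().astype(int); print(u,v,g[v,u-24:u+25].round().astype(int))
E
```

```text
363 219 [101 102 103 103 104 102 102 102 104 105 102  86  59  64 108 137 144 143
 142 143 142 141 141 140 140 140 140 139 138 139 138 137 136 136 137 130
 106  69  64  89 101 102 103 104 103 103 103 103 104]
340 182 [106 106 106 104 104 104 104 103 103 103 106 107 106 107 102  80  55  82
 122 142 144 143 142 141 140 140 139 139 137 137 133 116  83  61  80 101
 106 105 104 102 104 102 102 103 102 103 102 103 104]
304 215 [110 109 106 106 104 104 105 106 108 107 101  93  83  79  79  80  80  78
  77  76  75  78  80  82  83  82  79  78  75  76  79  83  83  86  86  83
  83  83  89  99 106 106 106 106 107 106 105 104 105]
404 186 [101 103 103 102 102 102 100 101 100 102 103 103 100  90  80  77  77  74
  76  78  81  82  82  81  80  76  75  76  80  82  83  86  89  94 101 105
 107 107 104 105 103 105 104 106 105 107 107 106 104]
```

```bash
sed -i 's/b>130/b>120/; s/b<82/b<93/' h.py
python3 - <<'E'
from h import *
im=cv2.imread('pics/top0.png')
for n,w,P in [('LL','glass',(524,-70,29)),('SL','glass',(601,-20,29)),('LC','c',(530,55,20)),('SC','c',(600,-157,20))]:
    p,st,c=measure(im,w,w2p('top',P)); print(n,p.round(1),c.round(1),st)
K,R,t=cam('top'); print(R.round(3))
for i in range(3): print(monitor.sense()['eef_pos'].round(2),monitor.sense()['joint_pos'])
for n in ('top',):
  for l in ('loupe','eraser','bobbin','clip','folder','spatula'):
    for r in vision.place_of(n,l)[:1]: print(l,round(r['conf'],2),c2w(n,r['at']).round(1))
E
```

```text
LL [522.4 -71.   29. ] [363.9 219.8] [354 210  21  21 335]
SL [604.9 -20.2  29. ] [340.2 180.6] [334 175  13  12 122]
LC [528.9  53.   20. ] [304.8 215.8] [291 202  28  28 605]
SC [ 599.1 -154.7   20. ] [402.8 185.9] [393 176  20  20 314]
[[ 0.025 -1.     0.007]
 [-0.983 -0.026 -0.184]
 [ 0.185 -0.002 -0.983]]
[ 166.84 -654.04  226.57] [-1.03290243e+00  3.58590453e-01  1.19081315e-02  1.64865551e-05
 -1.22409329e+00 -2.88098238e-01]
[ 166.84 -654.04  226.57] [-1.03290243e+00  3.58590453e-01  1.19081315e-02  1.64865551e-05
 -1.22409329e+00 -2.88098238e-01]
[ 166.84 -654.04  226.57] [-1.03290243e+00  3.58590453e-01  1.19081315e-02  1.64865551e-05
 -1.22409329e+00 -2.88098238e-01]
loupe 0.7 [683.    7.4  -3.6]
eraser 0.77 [402.3 -33.6  -0.6]
bobbin 0.54 [706.5 -75.3  -2.5]
clip 0.62 [ 661.3 -229.5   -1.4]
folder 0.83 [ 446.7 -187.9   -2.3]
spatula 0.8 [526.8 150.1   2.2]
```

```bash
cat >> h.py <<'E'
from scipy.spatial.transform import Rotation as Ro
def rel(pos,ydir,pose=None):
    s=monitor.sense(); R0=Ro.from_rotvec(s['tcp_rot'])
    y=np.array([*ydir,0.]); y/=np.linalg.norm(y); z=np.array([0,0,-1.]); x=np.cross(y,z)
    R1=Ro.from_matrix(np.c_[x,y,z])
    print('t',s['t'],'tcp',s['eef_pos'].round(2),'gap',round(float(s['finger_gap']),1),'F',s['wrist_force'].round(1))
    print('shift',R0.inv().apply(np.array(pos)-s['eef_pos']).round(1),'rot',(R0.inv()*R1).as_rotvec().round(4))
E
python3 - <<'E'
from h import *
L=np.array([522.4,-71.]);C=np.array([528.9,53.]);u=(C-L)/np.linalg.norm(C-L)
p=L-47*u; print(p)
rel([*p,100],u)
E
```

```text
[ 519.93966824 -117.93555973]
t 0.9 tcp [ 166.87 -654.04  226.57] gap 87.8 F [-0.8 -0.9 -0.1]
shift [432.2 474.6 126.6] rot [-0.      0.     -1.2686]
```

```bash
python3 -m handwheel '[[432.2,474.6,60,0,0,-1.2686,36],[432.2,474.6,60,0,0,-1.2686,36],[432.2,474.6,60,0,0,-1.2686,36],[432.2,474.6,60,0,0,-1.2686,36],[432.2,474.6,60,0,0,-1.2686,36],[432.2,474.6,60,0,0,-1.2686,36],[432.2,474.6,60,0,0,-1.2686,36],[432.2,474.6,60,0,0,-1.2686,36],[432.2,474.6,60,0,0,-1.2686,36],[432.2,474.6,60,0,0,-1.2686,36],[432.2,474.6,60,0,0,-1.2686,36],[432.2,474.6,60,0,0,-1.2686,36],[432.2,474.6,60,0,0,-1.2686,36],[432.2,474.6,60,0,0,-1.2686,36],[432.2,474.6,126.6,0,0,-1.2686,36],[432.2,474.6,126.6,0,0,-1.2686,36],[432.2,474.6,126.6,0,0,-1.2686,36]]'
python3 - <<'E'
from h import *
rel([520,-118,24.5],[6.5,124])
im,d=vision.read_camera('side'); cv2.imwrite('pics/s1.png',im)
E
```

```text
t: 2.6
eef_pos: [517.8, -118.1, 97.5]
tcp_rot: [-0.083, -3.135, 0.001]
wrist_force: [0.0, 0.1, 0.8]
finger_gap: 35.9
t 2.6 tcp [ 517.76 -118.11   97.49] gap 35.9 F [0.  0.1 0.8]
shift [-2.6  0.3 73. ] rot [-0.0006 -0.0052 -0.0003]
```

View pics/s1.png

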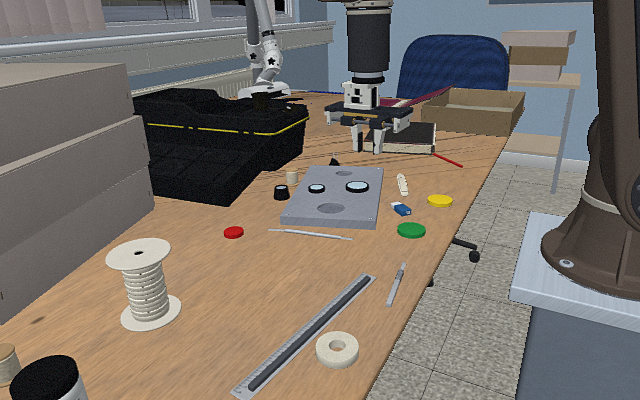

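The side view shows the gripper, fingers partly open, above the small-cell side of the tray at about (372,140). Both lenses are still in place at (317,188) and (358,186).

```bash
python3 - <<'E'
from h import *
rel([520,-118,24.5],[6.5,124])
E
python3 -m handwheel '[[0,0,50,0,0,0,36],[0,0,60,0,0,0,36],[0,0,60,0,0,0,36],[0,0,60,0,0,0,36]]'
```

```text
t 2.65 tcp [ 519.17 -118.29   99.4 ] gap 36.2 F [-0.1  0.1  1.1]
shift [-1.   0.4 74.9] rot [-0.0007 -0.0023  0.0001]
t: 3.05
eef_pos: [521.1, -118.1, 41.8]
tcp_rot: [0.082, 3.139, -0.0]
wrist_force: [-0.2, -0.2, 0.0]
finger_gap: 36.2
```

```bash
python3 -m handwheel '[[0,0,15,0,0,0,36],[0,0,15,0,0,0,36],[0,0,15,0,0,0,36]]'
python3 - <<'E'
from h import *
im,d=vision.read_camera('top'); cv2.imwrite('pics/t2.png',im); rel([520,-118,24.5],[6.5,124])
cv2.imwrite('pics/t2z.png',cv2.resize(im[120:330,180:460],None,fx=2.85,fy=2.85,interpolation=3))
im,d=vision.read_camera('side'); 
cv2.imwrite('pics/s2z.png',cv2.resize(im[80:260,240:480],None,fx=3,fy=3,interpolation=3));rel([520,-118,24.5],[6.5,124])
E
```

```text
t: 3.35
eef_pos: [520.7, -117.9, 26.5]
tcp_rot: [0.082, 3.139, 0.0]
wrist_force: [0.6, 0.6, 0.7]
finger_gap: 35.9
t 3.4 tcp [ 520.77 -117.91   26.46] gap 35.7 F [ 0.2 -0.   0.4]
shift [ 0.8 -0.1  2. ] rot [0.0001 0.0019 0.0003]
t 3.45 tcp [ 520.74 -117.9    26.33] gap 35.9 F [ 0.  -0.3  0.6]
shift [ 0.7 -0.1  1.8] rot [0.0001 0.0019 0.0003]
```

View pics/t2z.png

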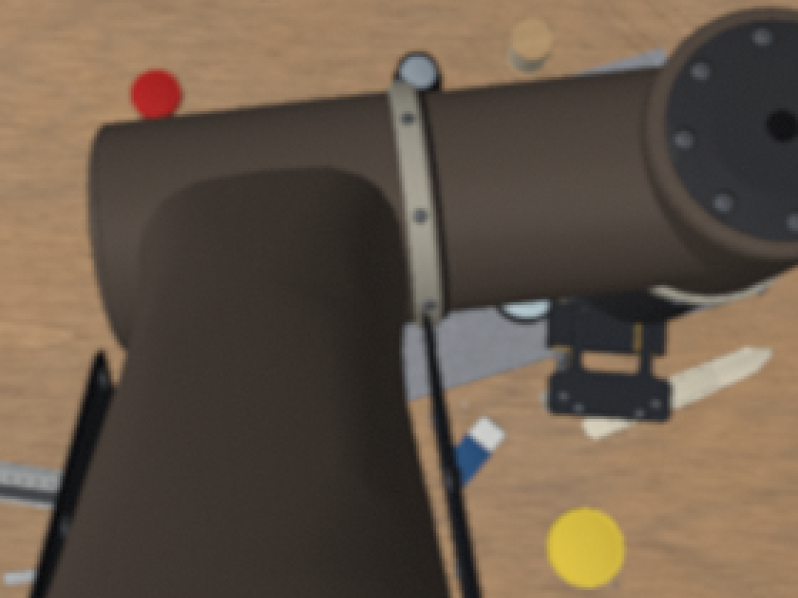

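View pics/s2z.png

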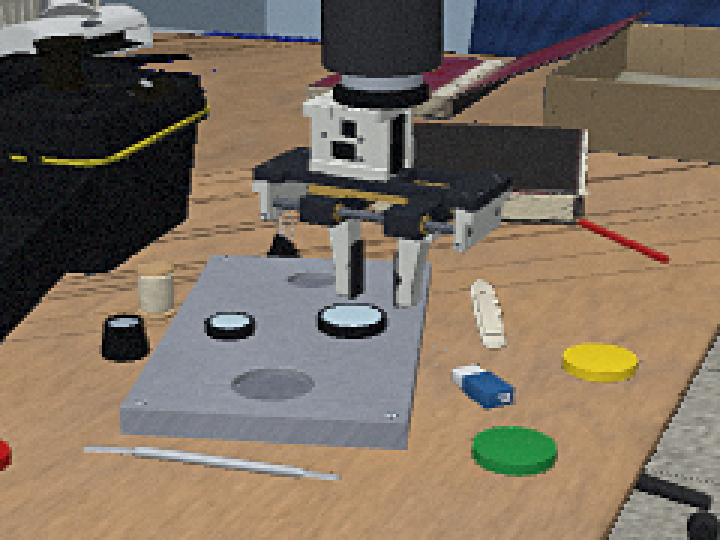

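Run:
```python
from h import *
f=lambda P:((w2p('side',P)-[240,80])*3).round(0)
for x in (493,503,539,549): print(x,f((x,-108,26)))
print(f((522.4,-71,29)),f((529,53,20)),f((605,-20,29)), f((522.4,-71+20,29)))
```

```text
493 [404. 309.]
503 [392. 307.]
539 [351. 300.]
549 [340. 298.]
[351. 315.] [272. 383.] [229. 321.] [341. 324.]
```

```bash
python3 -m handwheel '[[0.7,5,1.5,0,0,0,36],[0.7,10,1.5,0,0,0,36],[0.7,15,1.5,0,0,0,36],[0.7,20,1.5,0,0,0,36],[0.7,27,1.5,0,0,0,36],[0.7,35,1.5,0,0,0,36],[0.7,43,1.5,0,0,0,36],[0.7,51,1.5,0,0,0,36],[0.7,59,1.5,0,0,0,36],[0.7,67,1.5,0,0,0,36],[0.7,75,1.5,0,0,0,36],[0.7,83,1.5,0,0,0,36],[0.7,91,1.5,0,0,0,36],[0.7,98,1.5,0,0,0,36],[0.7,104,1.5,0,0,0,36],[0.7,108,1.5,0,0,0,36],[0.7,110,1.5,0,0,0,36],[0.7,110,1.5,0,0,0,36]]'
cat >> h.py <<'E'
def side(name):
    im,d=vision.read_camera('side'); cv2.imwrite(f'pics/{name}.png',cv2.resize(im[120:280,240:480],None,fx=3.3,fy=3.3,interpolation=3)); return im,d
E
python3 - <<'E'
from h import *
im,d=side('s3'); s=monitor.sense(); print(s['t'],s['eef_pos'],s['wrist_force'])
for l in ('lens_large','cell_large','lens_small'):
    for r in vision.place_of('side',l)[:2]: print(l,round(r['conf'],2),c2w('side',r['at']).round(1))
E
```

```text
t: 5.25
eef_pos: [524.9, -7.8, 23.4]
tcp_rot: [-0.082, -3.141, -0.0]
wrist_force: [-0.3, -0.0, -0.1]
finger_gap: 36.2
5.3 [524.91246599  -7.98050475  23.4046418 ] [1.23669253 0.03902624 0.477902  ]
lens_large 0.75 [527.5  25.7  21.8]
lens_large 0.64 [349.2  51.8   4.3]
cell_large 0.9 [527.9  53.5  12.5]
cell_large 0.52 [704.2 -76.3  -1.4]
lens_small 0.74 [682.5  10.2   3.6]
lens_small 0.64 [670.2 214.8   0. ]
```

View pics/s3.png

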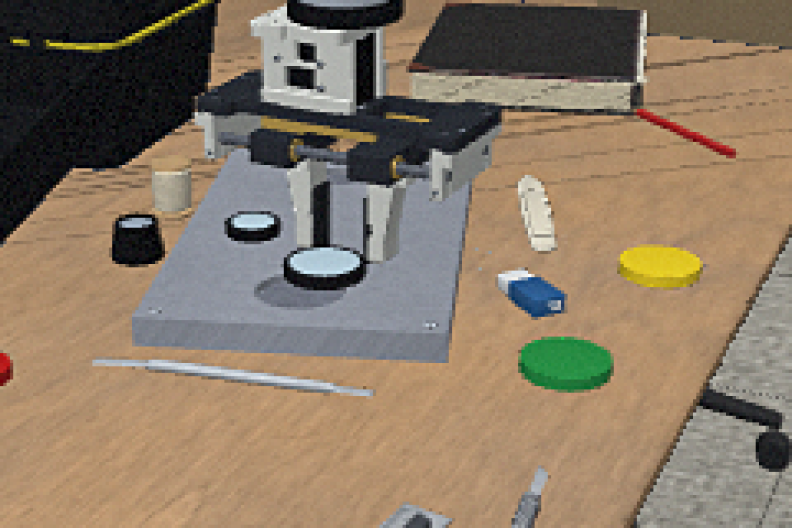

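The side view shows the lens nested against both fingers at (325,265), half over the near edge of the large cell at (300,290). I now measure lens and cell in this same camera.

Run:
```python
from h import *
def ms(im,near,kind,z):
    g=cv2.GaussianBlur(im.astype(float).mean(2),(0,0),.7)
    m=(g>150) if kind=='glass' else (g<50 if kind=='rim' else g<115)
    u,v=w2p('side',near).astype(int)
    w=np.zeros_like(m); w[v-22:v+23,u-24:u+25]=1
    c,st=blob(m&w,(u,v)); return ray('side',c,z).round(1),c.round(1),st
a=cv2.imread('pics/side0.png')
g=a.astype(float).mean(2)
for P in [(529,53,20),(522.4,-71,29)]:
    u,v=w2p('side',P).astype(int); print(u,v,g[v,u-24:u+25].astype(int)); print(g[v-14:v+15,u].astype(int))
print(ms(a,(529,53,20),'cell',20),ms(a,(522.4,-71,29),'glass',29))
im,_=vision.read_camera('side'); cv2.imwrite('pics/side3full.png',im)
print(ms(im,(526.5,23.2,29),'glass',29))
```

```text
330 207 [149 150 146 149 152 152 155 152 155 158 153 117  77  84 110 119 109 114
 114 115 116 114 113 112 111 114 119 117 121 114 118 114 114 115 112 116
 127 104 117 151 147 147 145 145 149 151 144 140 142]
[148 154 147 148 146 150 147 149 148 151 121 126 114 118 111 115 111 119
 116 115 133 153 154 154 153 149 124 128 127]
357 184 [147 152 147 144 144 145 141 145 149 143 150 153 152   4  91 217 204 196
 194 196 196 196 195 197 192 196 195 196 193 197 197 199 205 202  44  65
 152 147 144 145 142 141 143 144 140 146 148 144  93]
[150 147 148 144 147 146 152 146 143 147 153  83 201 196 192 198 199 207
 233  15  22  16   8 160 148 147 143 145 143]
(array([606.8, -22.7,  20. ]), array([316.4, 189.8]), array([308, 185,  18,   9,  90], dtype=int32)) (array([523.2, -72.6,  29. ]), array([357.1, 184.7]), array([348, 182,  19,   7, 101], dtype=int32))
(array([526.9,  21.9,  29. ]), array([338. , 198.8]), array([328, 195,  21,   8, 129], dtype=int32))
```

Run:
```python
from h import *
a=cv2.imread('pics/side0.png'); g=cv2.GaussianBlur(a.astype(float).mean(2),(0,0),.7)
for near in [(529,53,20),(599,-155,20)]:
    u,v=w2p('side',near).astype(int)
    w=np.zeros(g.shape,bool); w[v-12:v+13,u-20:u+21]=1
    for th in (127,132,136):
        c,st=blob((g<th)&w,(u,v)); print(ray('side',c,20).round(1),c.round(1),st)
```

```text
[529.6  54.8  20. ] [330.1 207.8] [317 203  28  10 205]
[529.7  54.   20. ] [330.2 207.7] [317 203  28  11 227]
[529.7  54.   20. ] [330.2 207.7] [317 203  28  11 243]
[ 657.6 -218.4   20. ] [334.6 162.8] [328 160  15   6  69]
[ 600.1 -153.6   20. ] [342.9 173. ] [335 171  17   5  65]
[ 600.1 -154.1   20. ] [343. 173.] [335 171  18   5  72]
```

```bash
python3 -m handwheel '[[-0.8,3,-1,0,0,0,36],[-0.8,7,-1,0,0,0,36],[-0.8,11,-1,0,0,0,36],[-0.8,15,-1,0,0,0,36],[-0.8,18,-1,0,0,0,36],[-0.8,21,-1,0,0,0,36],[-0.8,24,-1,0,0,0,36],[-0.8,26,-1,0,0,0,36],[-0.8,28,-1,0,0,0,36],[-0.8,30,-1,0,0,0,36],[-0.8,31,-1,0,0,0,36],[-0.8,31,-1,0,0,0,36]]'
python3 - <<'E'
from h import *
im,d=side('s4'); s=monitor.sense(); print(s['t'],s['eef_pos'],s['wrist_force'])
E
```

```text
t: 6.7
eef_pos: [527.4, 23.0, 24.5]
tcp_rot: [0.082, 3.14, 0.0]
wrist_force: [-0.0, -0.7, -0.4]
finger_gap: 35.5
6.75 [527.35922428  22.94948717  24.45912508] [-0.10327537  0.90682039 -0.06422049]
```

View pics/s4.png

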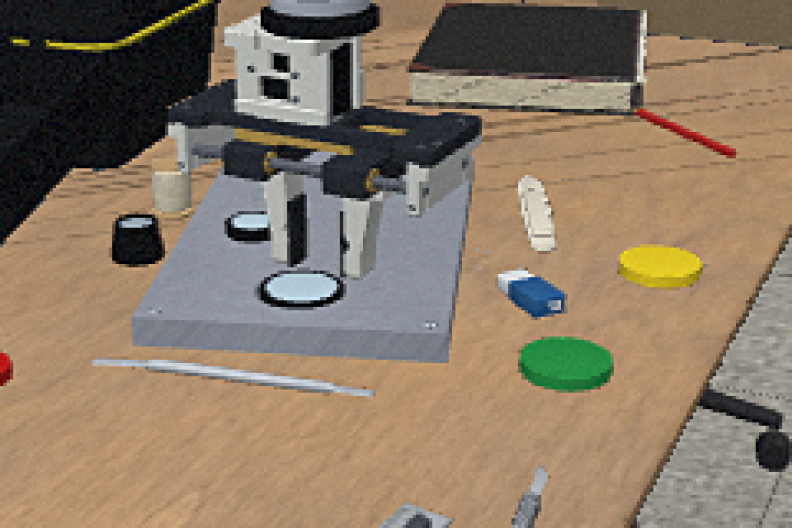

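The large lens now fills its cell at (301,288) and looks flat. Next, a more precise fix on the small lens.

Run:
```python
from h import *
a=cv2.imread('pics/side0.png'); g=cv2.GaussianBlur(a.astype(float).mean(2),(0,0),.7)
for th in (140,160,170):
    u,v=w2p('side',(604,-20,29)).astype(int)
    w=np.zeros(g.shape,bool); w[v-4:v+5,u-8:u+9]=1
    c,st=blob((g>th)&w,(u,v)); print(ray('side',c,29).round(1),c.round(1),st)
b=cv2.imread('pics/top0.png').astype(float).mean(2); b=cv2.GaussianBlur(b,(0,0),1)
for nm,P,k in (('SL',(603,-20,29),13),('LL',(522.4,-71,29),18)):
    u,v=w2p('top',P).astype(int); w=np.zeros(b.shape,bool); w[v-k:v+k+1,u-k:u+k+1]=1
    yy,xx=np.mgrid[:400,:640]
    d=np.where(w,np.clip(95-b,0,None),0); c=np.array([(xx*d).sum(),(yy*d).sum()])/d.sum(); print(nm,'rim',ray('top',c,26).round(1),c)
L=np.array([604.5,-20.3]);C=np.array([599.1,-154.7]);u=(C-L)/np.linalg.norm(C-L); p=L-41*u;print(p,u)
rel([*p,24.5],-u)
```

```text
[606.4 -21.5  29. ] [316.2 186.5] [311 185  12   4  43]
[606.5 -21.5  29. ] [316.1 186.5] [311 185  11   4  39]
[606.6 -21.1  29. ] [316.  186.6] [311 185  11   4  36]
SL rim [600.7 -21.3  26. ] [340.65133038 182.92624553]
LL rim [518.2 -69.8  26. ] [363.16004351 221.95244625]
[606.14599339  20.6669465 ] [-0.04014618 -0.99919382]
t 6.75 tcp [527.36  22.95  24.46] gap 35.9 F [-0.1  0.9 -0.1]
shift [-78.8   1.8  -0. ] rot [ 0.      0.     -0.0122]
```

```bash
python3 -m handwheel '[[0,-2,-30,0,0,0,36],[0,-2,-50,0,0,0,36],[-40,2,-55,0,0,-0.0122,26],[-79.5,2.3,-55,0,0,-0.0122,26],[-79.5,2.3,-55,0,0,-0.0122,26],[-79.5,2.3,-55,0,0,-0.0122,26],[-79.5,2.3,-30,0,0,-0.0122,26],[-79.5,2.3,-5,0,0,-0.0122,26],[-79.5,2.3,0,0,0,-0.0122,26],[-79.5,2.3,0,0,0,-0.0122,26],[-79.5,2.3,0,0,0,-0.0122,26]]'
python3 - <<'E'
from h import *
im,d=side('s5'); rel([606.5,20.7,24.5],[.0401,.9992])
E
```

```text
t: 7.85
eef_pos: [607.2, 21.2, 25.5]
tcp_rot: [0.062, 3.14, 0.0]
wrist_force: [-0.6, 0.0, -0.2]
finger_gap: 26.2
t 7.9 tcp [607.52  21.28  25.79] gap 26.0 F [1.  0.3 0.1]
shift [ 1.  -0.6  1.3] rot [0.0004 0.0017 0.0003]
```

View pics/s5.png

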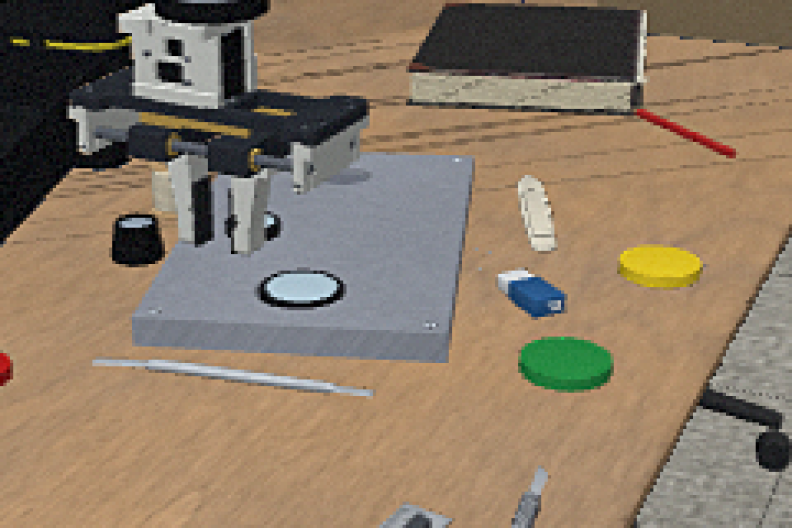

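The fingers are beside the small lens at (250,225), and the large lens sits in its cell at (301,288). Before pushing towards −y I check where the black case is.

Run:
```python
from h import *
im,d=vision.read_camera('side'); K,R,t=cam('side')
v,u=np.mgrid[:400,:640]; q=np.stack([(u-K[0,2])/K[0,0]*d,(v-K[1,2])/K[1,1]*d,d],-1).reshape(-1,3)
W=(q-t)@R; ok=(d.ravel()>0)
W=W[ok]; 
for y0 in range(-300,100,50):
    m=(W[:,1]>y0)&(W[:,1]<y0+50)&(W[:,2]>55)&(W[:,0]>400)&(W[:,0]<1000)
    if m.any(): print(y0, 'xmin',np.percentile(W[m,0],1).round(),'x sorted hist',np.histogram(W[m,0],bins=[400,500,550,600,650,700,720,740,760,800,900,1000])[0], 'zmax',W[m,2].max().round())
```

```text
-300 xmin 884.0 x sorted hist [ 0  0  0  0  0  0  0  0  0  4 83] zmax 195.0
-250 xmin 818.0 x sorted hist [  0   0   0   0   0   0   0   0   0 222 227] zmax 197.0
-200 xmin 781.0 x sorted hist [ 0  0  0  0  0  0  0  0 55 92 94] zmax 160.0
-150 xmin 775.0 x sorted hist [  0   0   0   0   0   0   0   0 276 171  33] zmax 159.0
-100 xmin 768.0 x sorted hist [   0    0    0    0    0    0    0    0  101 1050 1245] zmax 158.0
-50 xmin 509.0 x sorted hist [  0  63  20   3  11   3   0   8 126   8  17] zmax 355.0
0 xmin 511.0 x sorted hist [   0  318 2300  808  319    9    0  160   35    0    0] zmax 420.0
50 xmin 515.0 x sorted hist [   0  299 1478 1156  161    8    0  163    0    0    0] zmax 412.0
```

```bash
python3 -m handwheel '[[1,-5,1,0,0,0,26],[1,-10,1,0,0,0,26],[1,-15,1,0,0,0,26],[1,-20,1,0,0,0,26],[1,-27,1,0,0,0,26],[1,-35,1,0,0,0,26],[1,-43,1,0,0,0,26],[1,-51,1,0,0,0,26],[1,-59,1,0,0,0,26],[1,-67,1,0,0,0,26],[1,-75,1,0,0,0,26],[1,-83,1,0,0,0,26],[1,-91,1,0,0,0,26],[1,-99,1,0,0,0,26],[1,-107,1,0,0,0,26],[1,-114,1,0,0,0,26],[1,-120,1,0,0,0,26],[1,-124,1,0,0,0,26],[1,-125,1,0,0,0,26],[1,-125,1,0,0,0,26]]'
python3 - <<'E'
from h import *
im,d=side('s6'); rel([600,-130,24.5],[.0401,.9992])
im,_=vision.read_camera('top'); cv2.imwrite('pics/t6.png',cv2.resize(im[120:330,180:460],None,fx=2.85,fy=2.85,interpolation=3))
E
```

```text
t: 9.95
eef_pos: [600.8, -104.0, 23.4]
tcp_rot: [-0.063, -3.141, 0.0]
wrist_force: [0.5, -0.7, 0.7]
finger_gap: 26.1
t 10.0 tcp [ 600.73 -103.87   23.4 ] gap 26.4 F [-0.2  0.7  0.8]
shift [ -0.3 -26.1  -1.1] rot [-0.0001 -0.0002 -0.0001]
```

View pics/s6.png

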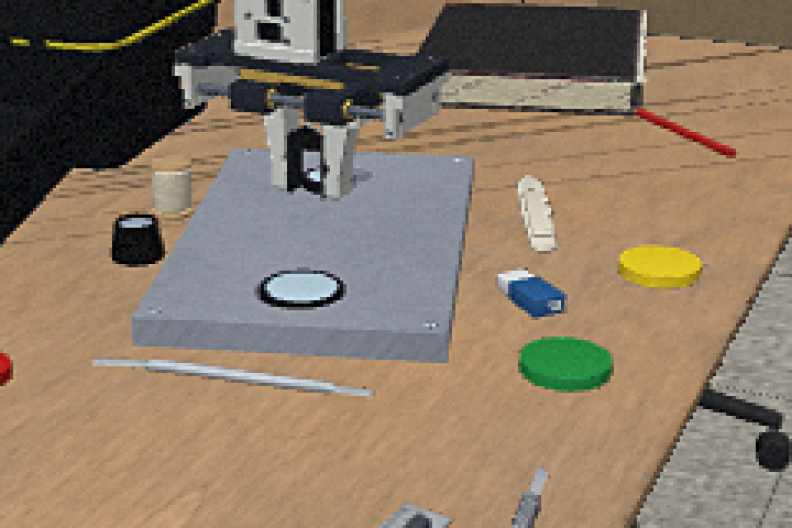

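View pics/t6.png

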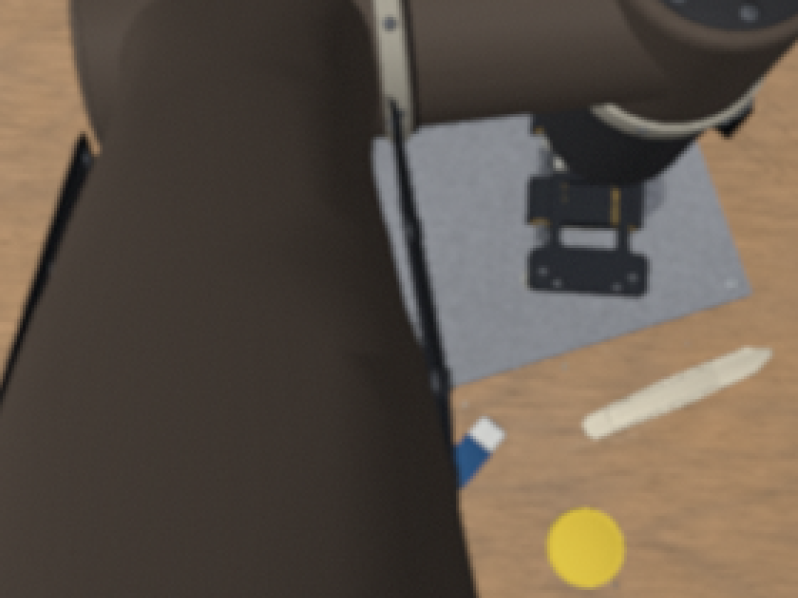

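The side view shows the small lens between the fingers near (315,172), just short of its cell. The large lens is unchanged at (301,288). In the top view the arm hides both lenses. I finish the push from the TCP geometry.

```bash
python3 -m handwheel '[[-0.5,-3,-1,0,0,0,26],[-0.5,-7,-1,0,0,0,26],[-0.5,-11,-1,0,0,0,26],[-0.5,-14,-1,0,0,0,26],[-0.5,-17,-1,0,0,0,26],[-0.5,-20,-1,0,0,0,26],[-0.5,-22,-1,0,0,0,26],[-0.5,-24,-1,0,0,0,26],[-0.5,-26,-1,0,0,0,26],[-0.5,-27,-1,0,0,0,26],[-0.5,-27,-1,0,0,0,26],[-0.5,-27,-1,0,0,0,26]]'
python3 - <<'E'
from h import *
im,d=side('s7'); rel([600,-130,24.5],[.0401,.9992])
E
```

```text
t: 11.25
eef_pos: [600.2, -130.9, 24.4]
tcp_rot: [-0.063, -3.141, 0.0]
wrist_force: [0.2, 0.0, -0.7]
finger_gap: 26.1
t 11.3 tcp [ 600.26 -130.8    24.45] gap 26.4 F [0.2 0.7 0.5]
shift [ 0.3  0.8 -0. ] rot [ 0. -0. -0.]
```

View pics/s7.png

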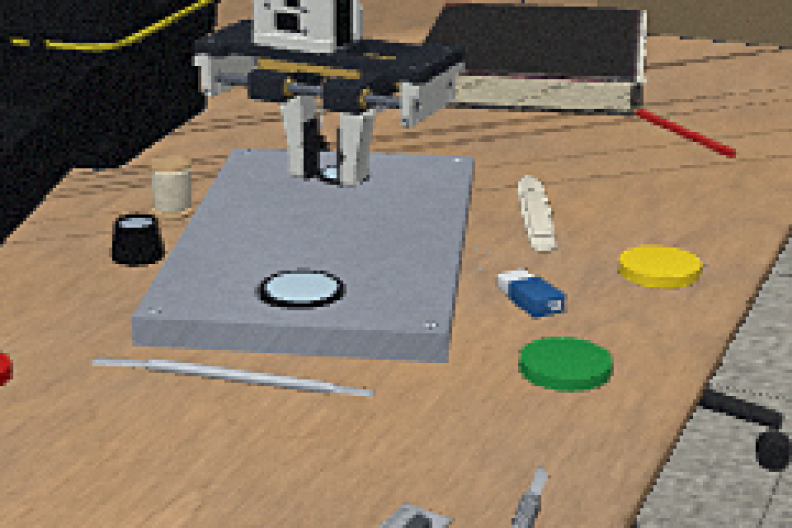

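The fingers hide the small lens, so I back off, rise and swing aside for a clear look.

```bash
python3 -m handwheel '[[0,3,-20,0,0,0,26],[0,3,-60,0,0,0,26],[0,0,-110,0,0,0,26],[0,0,-160,0,0,0,26],[100,-130,-180,0,0,0,26],[200,-270,-180,0,0,0,26],[280,-400,-180,0,0,0,26],[280,-400,-180,0,0,0,26],[280,-400,-180,0,0,0,26],[280,-400,-180,0,0,0,26],[280,-400,-180,0,0,0,26],[280,-400,-180,0,0,0,26],[280,-400,-180,0,0,0,26],[280,-400,-180,0,0,0,26],[280,-400,-180,0,0,0,26],[280,-400,-180,0,0,0,26]]'
python3 - <<'E'
from h import *
im,d=side('s8'); cv2.imwrite('pics/side8f.png',im)
im,dt=vision.read_camera('top'); cv2.imwrite('pics/top8f.png',im); cv2.imwrite('pics/t8.png',cv2.resize(im[120:330,180:460],None,fx=2.85,fy=2.85,interpolation=3))
np.savez('d8.npz',s=d,t=dt)
for n in('top','side'):
  for l in ('lens_large','lens_small','loupe','eraser','bobbin','clip','folder','spatula'):
    for r in vision.place_of(n,l)[:2 if 'lens' in l else 1]: print(n,l,round(r['conf'],2),c2w(n,r['at']).round(1))
for n,w,P in [('LL','glass',(529,53,22)),('SL','glass',(599,-155,22))]:
    p,st,c=measure(im,w,w2p('top',P)); print(n,ray('top',c,22).round(1),st)
print(monitor.sense()['t'])
E
```

```text
t: 12.9
eef_pos: [303.5, -519.7, 204.1]
tcp_rot: [-0.067, -3.141, -0.001]
wrist_force: [-0.0, 0.5, -0.3]
finger_gap: 26.1
top lens_large 0.87 [350.5  53.   -2.7]
top lens_large 0.8 [ 335.2 -117.5   -1.5]
top lens_small 0.8 [ 595.2 -154.4   13.8]
top lens_small 0.61 [668.7 210.7  -2. ]
top loupe 0.6 [ 6.848e+02  1.040e+01 -1.000e-01]
top eraser 0.71 [403.5 -32.    5. ]
top bobbin 0.75 [706.8 -76.9  -3.3]
top clip 0.46 [ 6.654e+02 -2.308e+02  5.000e-01]
top folder 0.6 [ 447.3 -186.1   -0.9]
top spatula 0.58 [525.8 150.   -1.8]
side lens_large 0.96 [347.2  49.2   3.8]
side lens_large 0.79 [528.6  55.6  14.6]
side lens_small 0.76 [ 6.707e+02  2.134e+02 -2.000e-01]
side lens_small 0.43 [ 596.3 -156.8   16.9]
side loupe 0.56 [681.9   8.7  -2.1]
side eraser 0.59 [ 6.624e+02 -2.320e+02 -6.000e-01]
side bobbin 0.8 [706.3 -79.6  -1.2]
side clip 0.42 [ 662.2 -232.6   -3.6]
side folder 0.72 [ 449.1 -185.    -0.8]
side spatula 0.85 [528.3 149.6  -3. ]
LL [527.6  52.1  22. ] [295 207  21  20 330]
SL [ 598.4 -154.7   22. ] [397 180  13  13 118]
13.8
```

View pics/s8.png

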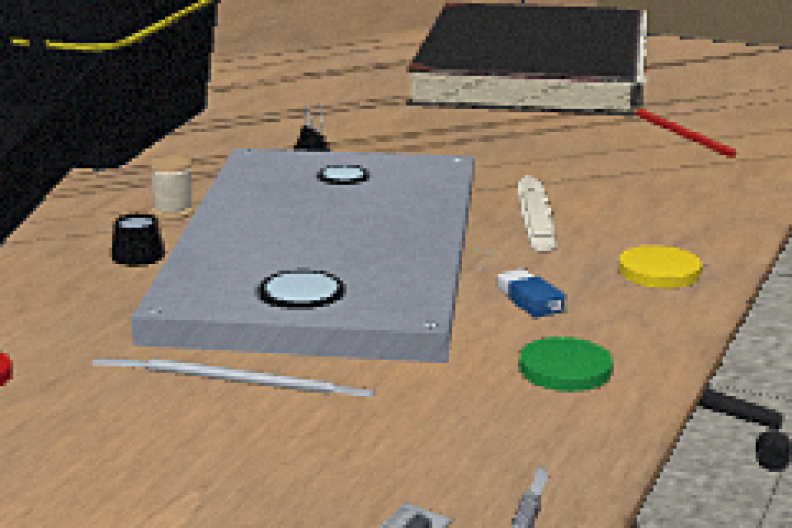

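View pics/t8.png

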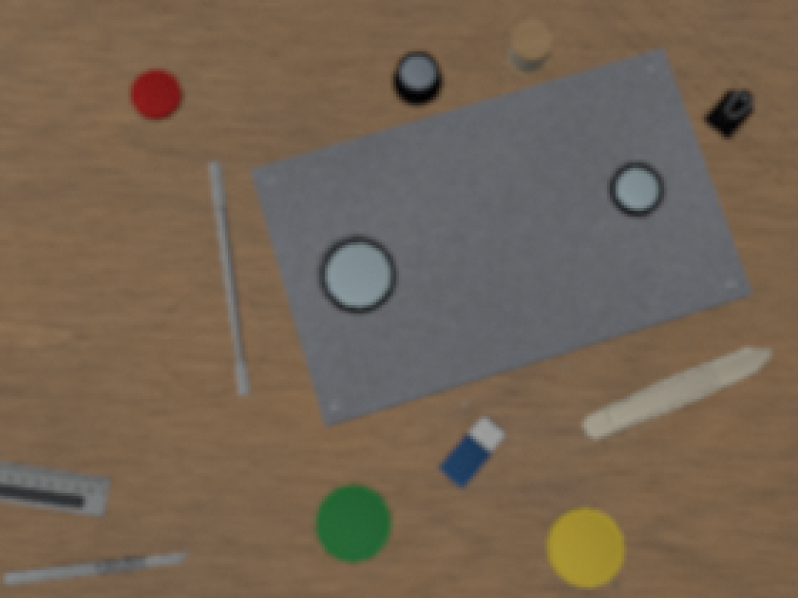

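Both lenses appear flush in their cells, the large at (358,274) and the small at (637,188) in the top view. The other things have not moved. I check height and tilt with the depth image.

Run:
```python
from h import *
D=np.load('d8.npz'); d=D['t']; K,R,t=cam('top')
v,u=np.mgrid[:400,:640]; W=((np.stack([(u-K[0,2])/K[0,0]*d,(v-K[1,2])/K[1,1]*d,d],-1).reshape(-1,3))-t)@R
W=W[d.ravel()>0]
def fit(P): 
    A=np.c_[P[:,:2]-P[:,:2].mean(0),np.ones(len(P))]; c=np.linalg.lstsq(A,P[:,2],rcond=None)[0]; return c.round(4),len(P)
for n,c,r in (('L',(528,52.5),28),('S',(598.8,-154.7),20)):
    q=np.hypot(W[:,0]-c[0],W[:,1]-c[1]); print(n,'lens',fit(W[(q<r-2)]),'tray ring',fit(W[(q>r+6)&(q<r+13)]))
```

```text
L lens (array([ 1.40000e-03, -1.07000e-02,  2.17712e+01]), 476) tray ring (array([-5.00000e-04,  1.60000e-03,  1.92135e+01]), 357)
S lens (array([ 3.00000e-03, -1.96000e-02,  2.16979e+01]), 218) tray ring (array([ 3.80000e-03, -5.00000e-04,  1.91891e+01]), 272)
```

Run:
```python
from h import *
print(order.job_done()); print(monitor.sense()['t'])
```

```text
the job is handed in; nothing more can be done
None
the job is handed in; nothing more can be done
```

I pushed each lens along the tray top with the two fingertips, the large lens into the large cell and the small lens into the small cell. Neither lens was picked up. I then moved the arm clear and handed the job in at about 13.8 s, within the 51 s limit. No verdict was reported.

- **Position:** From the top camera, the large lens was about 1.6 mm from its cell centre and the small lens about 0.7 mm. The limit is 4 mm.
- **Height:** Both lenses stood about 2.5 mm above the tray top in the depth image. That fits a seated lens at 2 mm plus the bulge of the glass.
- **Tilt:** The depth image gave about 0.01 rad for the large lens and 0.02 rad for the small one. The limit is 0.06 rad.
- **Other objects:** In the final top view everything around the tray looked unmoved. The network positions matched the starting ones to within a few millimetres.
- **Force:** Wrist force readings stayed around 1 N after each move.

**Disagreeing readings:**
- The networks ranked look-alike discs first in three of the four final lens searches. In the top view, neither of the two large-lens reports I printed was the lens itself.
- The side camera's best "eraser" report was actually the clip.
- The network put the small lens 3 to 4 mm off its cell centre. I relied on the measured outline instead, which is finer than the network's stated 4 mm.

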